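Clamp a board carrier on the sloping inspection stage

TASK

Mount the top circuit-board carrier plate for inspection: swing the clamp handle of the sloping stage fully open to its stop, gently lay the top plate of the stack flat on the bed, long side up the slope, board side out, between the cheeks and down against the ledge, and let go of it. Then swing the handle back to its closed stop so that its foot reaches over the plate. Leave the other two plates on the tray and the other things on the counter where they are.

Things in the scene. Friction and masses are not known exactly. Their poses are not given: they have to be found in the camera images.
- bed: tilted white bed of the inspection stage, 100 mm wide (x), from y = -63 to +97 mm long, sloping 31.5 degrees. Origin: on the bed surface, where the centre of a seated plate's underside belongs. x: level, across; y: up the slope; z: square to the bed, outward. The low edge clears the counter by 5 mm.
- ledge (a point): middle of the upper face's foot of the aluminium ledge at the bed's low end (bed y = -50.5 mm), axes as the bed. The ledge is 64 mm wide, 9 mm high and 8 mm thick; at each end a cheek 9 mm high (inner faces at x = +-29 mm) runs 12 mm up the slope from it.
- handle (a joint): quarter-turn clamp handle, a steel bar 14 mm wide turning about an axis square to the bed. 0 = closed stop: the long arm with the knob points up the slope (bed +y), the short foot down over the upper end of a seated plate, 3 mm above it. 1.57 = open stop: knob towards bed -x, foot towards bed +x, clear of the plate. It stays where left (about 0.1 N m).
- hinge (a point): point on the handle's turning axis (bed x = 0, y = +78 mm), at the bar's underside, 13 mm above the bed; the bar is 8 mm thick. z: turning axis; y: from the axis towards the knob. The long arm reaches 68 mm along +y, the foot 46 mm along -y.
- knob (a point): grip point of the black upright knob on the long arm, 58 mm from the turning axis: a cylinder 18 mm across and 36 mm long, square to the bed, from 21 to 57 mm above it; this point is on its centre line, 43 mm above the bed. Axes as hinge.
- plate_top: the uppermost of three equal aluminium board-carrier plates lying in a stack, 50 mm (x) by 100 mm (y) by 10 mm (z), 100 g, a green circuit board let into its upper face; origin: centre of the underside, z up.
- plate_mid: the plate below it, same size and axes.
- plate_low: the lowest plate, same size and axes, lying on a black fixed tray (85 x 135 mm, 6 mm thick).
- jar: bystander: small lidded jar, 36 mm across, 42 mm tall; origin: centre of the underside
- spool: bystander: solder spool standing on its flat end, 54 mm across, 30 mm tall; origin: centre of the underside
- flux: bystander: small bottle, 34 mm across, 75 mm tall; origin: centre of the underside
- can: bystander: small can, 48 mm across, 55 mm tall; origin: centre of the underside
- driver: bystander: screwdriver lying on the counter, 150 mm long, about 25 mm thick at the handle, which lies towards its own -x
- parts_box: bystander: open grey parts box with compartments, 75 x 110 x 28 mm tall; origin: centre of the underside
- handscope: bystander: hand-held microscope standing on a round foot 68 mm across, 62 mm tall; origin: centre of the underside
There are look-alikes about, which are no part of the job. Leave any purple look-alike of the plate_top alone. Leave any turquoise look-alike of the part that bears bed alone.

How it is judged:
On the way, in this order (a step that is already met when the one before it is completed fails the run):
1. the handle is turned to its open stop (over 1.45 rad) (value of joint handle above 1.45 rad), for 0.2 s.
2. with the handle still open (over 1.3 rad), the top plate lies flat in its place on the bed and the fingers have let go of it (x of plate_top in the frame of bed between -0.007 and 0.007 m and y of plate_top in the frame of bed between -0.004 and 0.008 m and z of plate_top in the frame of bed between -0.003 and 0.003 m and angle between the z axis of plate_top and the z axis of bed, either way round below 0.07 rad and angle between the y axis of plate_top and the y axis of bed, either way round below 0.12 rad and value of joint handle above 1.3 rad and contact force between the fingers and plate_top below 0.3 N and angle between plate_top's own z axis and vertical below 1 rad), for 0.2 s.
At the end, for the whole second after the job is handed in: Handle closed (below 0.12 rad); the top plate at rest on the bed, board out: within 7 mm sideways, at most 8 mm up from the ledge, within 3 mm of the bed, flat within 4 degrees, long side up the slope within 7 degrees; other plates within 15 mm and bystanders within 30 mm of their starts (x of plate_top in the frame of bed between -0.007 and 0.007 m and y of plate_top in the frame of bed between -0.004 and 0.008 m and z of plate_top in the frame of bed between -0.003 and 0.003 m and angle between the z axis of plate_top and the z axis of bed, either way round below 0.07 rad and angle between the y axis of plate_top and the y axis of bed, either way round below 0.12 rad and value of joint handle below 0.12 rad and linear speed of plate_top below 0.02 m/s and angle between plate_top's own z axis and vertical below 1 rad); the robot touches nothing.
It fails at once if one of the other two plates is moved more than 15 mm (distance of any of plate_mid, plate_low from where it was at the start of the episode above 0.015 m).
It fails at once if a bystander is moved more than 30 mm (distance of any of jar, spool, flux, can, driver, parts_box, handscope from where it was at the start of the episode above 0.03 m).
It fails at once if the plate is slammed onto the stage (over 60 N) (contact force between plate_top and stage above 60 N).
It also fails if it takes over 58 s, if anything falls off the work surface, if the arm or the gripper's body presses on something with over 40 N, if the wrist force passes 120 N, or if a joint passes its speed limit or range.

ROBOT

A 7-joint arm with a two-finger parallel gripper is mounted at the origin on the work surface. World frame = base frame: x ahead of the robot, y to its left, z up, the work surface at z = 0. Lengths are in m, angles in rad, forces in N, time in s.
With the tool pointing down it reaches from about 0.425 to 0.8 m from the base axis. Payload 8.3 kg.
Tool frame: the origin (TCP) lies between the finger pads; the fingertips stand 25 mm ahead of it and the grasp point (between the pads) lies 6 mm ahead of it; z points along the fingers, y is the line along which they close (so a half turn about z gives the same grasp; the last joint's range is limited). The gripper opens to 85 mm and grips with 20 to 120 N. Pads are 22 mm wide; open, the fingers measure 114 mm over their backs; the gripper's body (76 mm by 85 mm) begins 54 mm behind the grasp point. The pads swing forward as they close: fully open they stand 13 mm farther back than shut.
Start: joints at [-1.397, 0.383, 0.016, 1.37, -0.006, 1.388, -0.046], TCP at [0.147, 0.608, 0.256] pointing down, gripper open.
Joint ranges: [-2.95, 2.95], [-0.25, 2.06], [-1.52, 1.56], [0.18, 2.33], [-1.44, 4.58], [0.02, 2.06], [-3.01, 3.01]. Speed limits (rad/s): [2.39, 2.39, 3.01, 3.01, 3.14, 3.14, 3.14].

INTERFACE

Orientations are given as a unit quaternion [x, y, z, w].
In Python, from bench import * gives the robot as it stands.
- The arm moves only by the tool arm_command, never from a script. Its argument "commands" is a list of rows, each a list of 3 entries, a list of its own where there are three numbers: the closure, from 0 (fully open) to 1 (shut), then the shift along the tool's x, y, z in mm, then the turn about the tool's z in rad. A call has 1 to 8 rows; each row shifts and turns the commanded pose from where the row before left it, along the tool's axes as they then stand; what a row does not reach is not made up. A row lasts 1/10 s, in which the tool goes at most 50 mm and 8.59 degrees, less where a joint would pass 70% of its speed; a pose out of reach is approached as far as the arm can. A call is refused whole if a number of a shift passes 50 or a number of a turn 0.15, either way. A call with a gripper value outside its range is refused whole. The fingers move at their own pace and stop on an object; "squeeze" is the grip in N (left out, the last holds). Time passes only in rows, so rows that do not move let the fingers close. It gives the time, the measured TCP pose, the force, the opening and the grip force at its end, in the units of the state.
- state(): the state, without advancing time (a new reading comes with each control period).
- get_image(name): name is "side" or "top" or "wrist"; returns a dict with "pixels" (400x640x3 uint8, red, green, blue), "z_map" (400x640 float32, m along the optical axis (not along the pixel's ray), 0 where there is no reading), "vfov" (degrees; the focal length in pixels is half the picture's height over the tangent of half this angle, whatever the lens; pixels are square), "cx", "cy" (the principal point, pixels), "D" ([k1, k2, p1, p2, k3] as OpenCV has them; the pictures are not rectified), "xyz" and "rotation" of the camera in the world; the wrist camera has in their place "hand_eye" (4x4, takes a point from camera to tool coordinates, whose origin is the TCP and whose axes are the flange's). Camera axes: x right, y down, z forward; pixel columns grow to the right and rows downward; lengths in m; the calibration is good to about 2 mm. A picture is of the moment at which its call begins: read the wrist's pose just before it.
- finish_job(): hands the job in; it is judged then, once.
The state is a dict: "time": time; "joint_positions": joint angles; "qvel": joint speeds; "joint_efforts": joint torques, N m; "eef_pos": TCP position; "tool_rot": TCP orientation; "wrist_force": force on the tool from outside, world axes, zero at the start; "torque": the same for the moment, N m; "grip_width": finger opening in m; "grasp_force": force on a finger pad.
Only numpy, scipy, OpenCV 4.12 (cv2) and the standard library are available. Lean on these libraries where they do the work, as an engineer would, in place of code of your own. Each camera call takes 0.05 s, during which the arm holds its last target. There are 200 camera calls.

## Working session

There is one attempt and no reset: what is moved stays moved. The work goes in short steps, Python scripts to look and compute and a tool call to move; the robot and the scene stay as the last step left them, time stands still between calls to the robot, and variables do not carry over. Pictures are saved under pics/ and viewed, at most 10 in all, crops included, and the job is handed in when it is done.

Besides the shell and the picture viewer there is one more tool, called after "Request:" as name([rows], argument=value, ...), one row to a line, values as JSON. arm_command: Moves the arm, as the interface text tells. Its arguments: {"type":"object","properties":{"commands":{"type":"array","items":{"type":"array"}},"squeeze":{"type":"number"}},"required":["commands"]}

```bash
ls; mkdir -p pics; python3 - <<'E'
from bench import *
import cv2, numpy as np
s=state()
for k,v in s.items(): print(k,np.round(v,4))
for n in("side","top"):
    d=get_image(n); cv2.imwrite(f"pics/{n}0.png",d["pixels"][:,:,::-1])
    np.savez(f"{n}0.npz",**{k:np.array(v) for k,v in d.items()})
    print(n,d["vfov"],d["cx"],d["cy"],d["D"],d["xyz"],d["rotation"])
E
```

```text
pics
time 0.0
joint_positions [-1.3969  0.3843  0.0164  1.3712 -0.0063  1.3882 -0.0465]
qvel [ 0.      0.0004  0.0003  0.0007 -0.0003  0.0004 -0.0003]
joint_efforts [-3.00000e-04 -6.27612e+01  8.44100e-01 -3.71828e+01  1.65000e-02
  1.42000e-02  0.00000e+00]
eef_pos [0.1465 0.6071 0.2553]
tool_rot [ 1.181e-01  9.930e-01 -1.000e-03 -1.000e-04]
wrist_force [-1.0642  0.0336  0.8273]
torque [-0.0348 -0.0046  0.0428]
grasp_force 0.0
grip_width 0.0851
side 54.482186820773585 316.7343509238687 192.8495192192199 [-0.08929725  0.          0.          0.          0.        ] [ 0.22717679 -0.67582079  0.88660598] [ 0.89394614 -0.22406477  0.08537244 -0.37863812]
top 54.28258438404143 318.25246551830196 200.4431643778131 [-0.08797605  0.          0.          0.          0.        ] [0.30040722 0.0249877  1.48124011] [ 0.70402385 -0.70382159  0.07277605 -0.06073906]
```

View pics/side0.png

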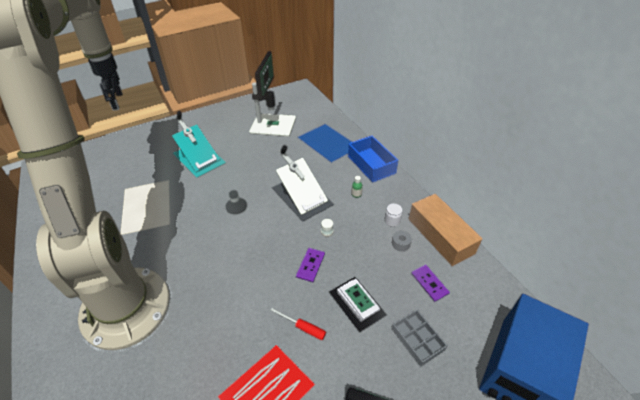

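View pics/top0.png

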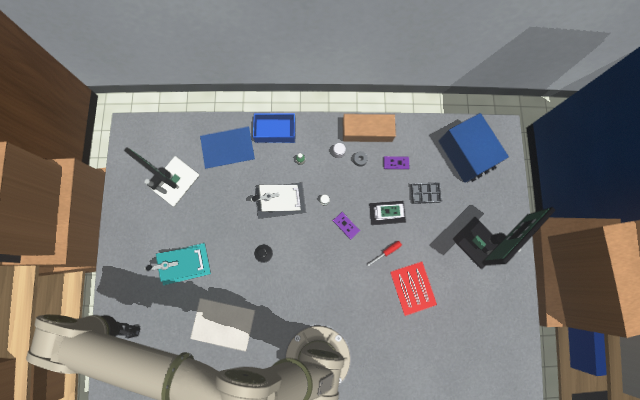

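The side view shows the white stage around (302,187) with its knob at (285,150), and the stack on the black tray at (358,298). In the top view, the stage is at (280,198) with the knob at (252,197) to the left (world +y), and the stack is at (388,212). The turquoise stage and purple plates are the look-alikes.

```bash
cat > h.py <<'E'
import numpy as np, cv2
from scipy.spatial.transform import Rotation as R
def load(n): return dict(np.load(n+".npz"))
def cam(d,T=None):
    f=200/np.tan(np.radians(float(d["vfov"]))/2)
    K=np.array([[f,0,float(d["cx"])],[0,f,float(d["cy"])],[0,0,1]])
    if T is None: T=np.eye(4); r=d["rotation"]; T[:3,:3]=R.from_quat(r).as_matrix() if r.size==4 else r; T[:3,3]=d["xyz"]
    return K,d["D"],T
def cloud(d,box,T=None):
    K,D,T=cam(d,T); u0,v0,u1,v1=box
    u,v=np.meshgrid(np.arange(u0,u1),np.arange(v0,v1)); u=u.ravel();v=v.ravel()
    z=d["z_map"][v,u]; m=z>0; u,v,z=u[m],v[m],z[m]
    n=cv2.undistortPoints(np.c_[u,v].astype(float).reshape(-1,1,2),K,D).reshape(-1,2)
    p=np.c_[n*z[:,None],z]
    return p@T[:3,:3].T+T[:3,3], d["pixels"][v,u], np.c_[u,v]
def proj(d,P,T=None):
    K,D,T=cam(d,T); W=np.linalg.inv(T)
    return cv2.projectPoints(np.atleast_2d(P).astype(float),cv2.Rodrigues(W[:3,:3])[0],W[:3,3],K,D)[0].reshape(-1,2)
def ray(d,uv,T=None):
    K,D,T=cam(d,T); n=cv2.undistortPoints(np.array(uv,float).reshape(-1,1,2),K,D).reshape(-1,2)
    r=np.c_[n,np.ones(len(n))]@T[:3,:3].T
    return T[:3,3],r/np.linalg.norm(r,axis=1)[:,None]
def plane(p,it=200,t=.004):
    g=np.random.default_rng(0);best=None
    for _ in range(it):
        a=p[g.choice(len(p),3,False)]; n=np.cross(a[1]-a[0],a[2]-a[0]); l=np.linalg.norm(n)
        if l<1e-9: continue
        m=abs((p-a[0])@n/l)<t
        if best is None or m.sum()>best.sum(): best=m
    q=p[best]; c=q.mean(0); n=np.linalg.svd(q-c)[2][2]; n*=np.sign(n[2]); return c,n,best
E
python3 - <<'E'
from h import *
import numpy as np
for n,b1,b2 in(("side",(265,130,340,225),(325,270,390,335)),("top",(240,175,310,225),(362,195,412,230))):
    d=load(n+"0")
    p,c,uv=cloud(d,b1); c=c.astype(int)
    w=(c.min(1)>170)&(p[:,2]>0.01); 
    cc,nn,m=plane(p[w]); q=p[w][m]; print(n,"bed c",cc.round(4),"n",nn.round(4),"tilt",np.degrees(np.arccos(nn[2])),m.sum(), q.min(0).round(3),q.max(0).round(3))
    k=(c.max(1)<70)&(p[:,2]>0.07); print("dark knob",k.sum(),p[k].mean(0).round(4),p[k].min(0).round(3),p[k].max(0).round(3),uv[k].mean(0))
    p,c,uv=cloud(d,b2); c=c.astype(int)
    for lo,hi in((-.01,.004),(.02,.06)):
        k=(p[:,2]>lo)&(p[:,2]<hi); print("z",lo,k.sum(),np.median(p[k],0).round(4),p[k].min(0).round(3),p[k].max(0).round(3))
    k=c.min(1)>150; w=p[k]; print("white",w.mean(0).round(4),w.min(0).round(3),w.max(0).round(3))
    k=(p[:,2]>.022); import cv2
    r=cv2.minAreaRect((p[k][:,:2]*1000).astype(np.float32)); print(r, np.median(p[k][:,2]))
    g=np.median(cloud(d,(320,230,350,260))[0],0); print("counter",g)
E
```

```text
side bed c [0.583  0.1376 0.0548] n [ 0.0677 -0.5158  0.854 ] tilt 31.35041843033407 1193 [0.528 0.066 0.012] [0.644 0.214 0.099]
dark knob 34 [0.5638 0.2099 0.1551] [0.557 0.203 0.131] [0.571 0.221 0.169] [283.47058824 149.41176471]
z -0.01 2648 [ 5.429e-01 -2.635e-01  2.000e-04] [ 0.43  -0.377 -0.006] [ 0.668 -0.142  0.004]
z 0.02 874 [ 0.5351 -0.2783  0.0361] [ 0.425 -0.328  0.02 ] [ 0.568 -0.217  0.041]
white [ 0.5335 -0.2762  0.033 ] [ 0.507 -0.328  0.003] [ 0.577 -0.209  0.04 ]
((537.5418090820312, -272.5776062011719), (53.9390869140625, 107.6103286743164), 5.749366760253906) 0.03616730665455414
counter [ 0.58061087 -0.07876629  0.00112956]
top bed c [0.5834 0.1455 0.057 ] n [ 0.0697 -0.5234  0.8492] tilt 31.872414518480507 722 [0.53  0.073 0.01 ] [0.642 0.217 0.102]
dark knob 31 [0.5631 0.2201 0.1599] [0.556 0.209 0.142] [0.571 0.234 0.171] [255.16129032 197.5483871 ]
z -0.01 1047 [ 5.425e-01 -2.637e-01 -3.000e-04] [ 0.472 -0.364 -0.01 ] [ 0.608 -0.168  0.004]
z 0.02 384 [ 0.5367 -0.2664  0.035 ] [ 0.508 -0.32   0.02 ] [ 0.564 -0.215  0.043]
white [ 0.5341 -0.2659  0.0304] [ 0.472 -0.359 -0.006] [ 0.595 -0.189  0.042]
((536.0672607421875, -268.11669921875), (53.45883560180664, 103.97311401367188), 3.7911739349365234) 0.03505767349887634
counter [ 4.12639090e-01 -6.07356161e-02 -2.37917393e-04]
```

Request:
arm_command([
  [0,[0,0,-45],0],
  [0,[0,0,-45],0],
  [0,[-38,-27,0],0],
  [0,[-38,-27,0],0],
  [0,[-38,-27,0],0],
  [0,[-38,-27,0],0],
  [0,[-38,-27,0],0],
  [0,[-38,-27,0],0],
])

```text
time: 0.9
eef_pos: [0.3311, 0.3948, 0.346]
tool_rot: [0.118, 0.993, -0.0, -0.0]
wrist_force: [0.8, 0.4, 0.6]
grip_width: 0.0853
grasp_force: 0.0
```

Request:
arm_command([
  [0,[-38,-27,0],0],
  [0,[-38,-27,0],0],
  [0,[-38,-27,0],0],
  [0,[-38,-27,0],0],
  [0,[-38,-27,0],0],
  [0,[-38,-27,0],0],
  [0,[-38,-27,0],0],
])

```text
time: 1.6
eef_pos: [0.5452, 0.149, 0.3461]
tool_rot: [0.118, 0.993, -0.0, -0.0]
wrist_force: [0.6, 0.5, 0.3]
grip_width: 0.0853
grasp_force: 0.0
```

Request:
arm_command([
  [0,[0,0,0],0.15],
  [0,[0,0,0],0.15],
  [0,[0,0,0],0.15],
  [0,[0,0,0],0.15],
  [0,[0,0,0],0.15],
  [0,[0,0,0],0.15],
  [0,[0,0,0],0.15],
  [0,[0,0,0],0.15],
])

```text
time: 2.4
eef_pos: [0.5443, 0.1505, 0.3458]
tool_rot: [0.66, 0.751, -0.0, -0.0]
wrist_force: [-0.1, -0.6, -0.3]
grip_width: 0.0854
grasp_force: 0.0
```

```bash
cat > wl.py <<'E'
from bench import *
from h import *
import sys
def wrist(n):
    s=state(); d=get_image("wrist"); T=np.eye(4); T[:3,:3]=R.from_quat(s["tool_rot"]).as_matrix(); T[:3,3]=s["eef_pos"]
    d={k:np.array(v) for k,v in d.items()}; d["T"]=T@d["hand_eye"]; np.savez(n+".npz",**d); cv2.imwrite(f"pics/{n}.png",d["pixels"][:,:,::-1]); return s,d
def pr(s):
    m=R.from_quat(s["tool_rot"]).as_matrix(); print("t",s["time"],"q",np.round(s["joint_positions"],3),"p",np.round(s["eef_pos"],4),"yawY",np.degrees(np.arctan2(m[1,1],m[0,1])).round(2),"tilt",np.round(m[:,2],4),"F",np.round(s["wrist_force"],1),"w",round(float(s["grip_width"]),4),round(float(s["grasp_force"]),1))
E
python3 - <<'E'
from wl import *
s,d=wrist("w1"); pr(s); print(d["hand_eye"].round(4),d["vfov"],d["cx"],d["cy"],d["D"]); print(d["T"][:3,3])
E
```

```text
t 2.4 q [-0.793  0.247  0.59   1.398 -0.136  1.539 -0.085] p [0.5443 0.1505 0.3458] yawY 7.33 tilt [-1.e-03 -4.e-04 -1.e+00] F [-0.1 -0.6 -0.3] w 0.0854 0.0
[[-4.000e-04 -9.449e-01 -3.273e-01  8.400e-02]
 [ 1.000e+00 -5.000e-04  2.000e-04  7.000e-04]
 [-4.000e-04 -3.273e-01  9.449e-01 -1.170e-01]
 [ 0.000e+00  0.000e+00  0.000e+00  1.000e+00]] 61.21510010699084 322.8087494446387 198.27044115811734 [-0.07083468  0.          0.          0.          0.        ]
[0.53430384 0.23395474 0.4628109 ]
```

View pics/w1.png

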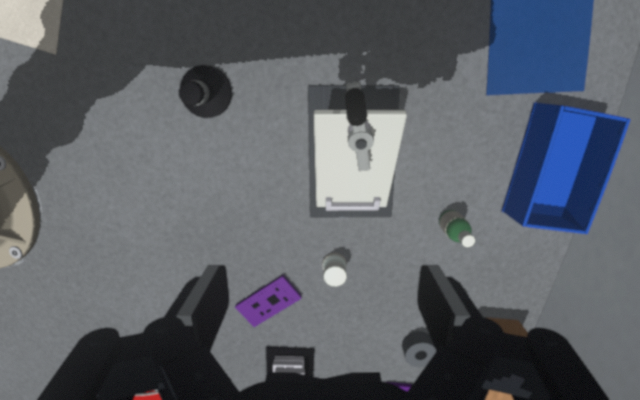

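The wrist view shows the bed as a white quadrilateral with corners (315,111), (405,113), (392,208) and (318,207). The ledge is near (353,204), the hinge near (361,143) and the knob from (356,90) to (357,120).

```bash
python3 - <<'E'
from h import *
def frame(d,box,T,name):
    p,c,uv=cloud(d,box,T); c=c.astype(int); w=(c.min(1)>165)&(p[:,2]>.008)&(c.max(1)-c.min(1)<40)
    cc,n,m=plane(p[w],300,.004)
    o,r=ray(d,uv[w][m]+0.0,T); P=o+r*(((cc-o)@n)/(r@n))[:,None]
    ex=np.cross([0,0,1],n)*1.; ex/=np.linalg.norm(ex); ey=np.cross(n,ex)   # n leans downhill; ey uphill?
    if ey[2]<0: ex,ey=-ex,-ey
    q=np.c_[(P-cc)@ex,(P-cc)@ey]*1000
    # trimmed extents
    (mx,my),(a,b),an=cv2.minAreaRect(q.astype(np.float32))
    px=np.percentile(q[:,0],[.5,99.5]); py=np.percentile(q[:,1],[.3,99.7])
    print(name,m.sum(),"n",n.round(4),"tilt",np.degrees(np.arccos(n[2])).round(2),"yaw up",np.degrees(np.arctan2(ey[1],ey[0])).round(2),"rect",np.round((mx,my,a,b,an),1),px.round(1),py.round(1))
    ctr=cc+ex*(mx)/1000+ey*(my)/1000; print("  centre",ctr.round(4),"origin",(ctr-.017*ey).round(4))
    # things above bed
    q3=np.c_[(p-cc)@ex,(p-cc)@ey,(p-cc)@n]*1000
    k=(c.max(1)<60)&(q3[:,2]>15)&(q3[:,2]<75); q3[:,:2]-=[mx,my-17]
    print("  dark",k.sum(),np.median(q3[k],0).round(1),q3[k].min(0).round(1),q3[k].max(0).round(1))
d=load("w1"); frame(d,(295,80,425,225),d["T"],"wrist")
frame(load("side0"),(265,130,340,225),None,"side"); frame(load("top0"),(240,175,310,225),None,"top")
E
```

```text
wrist 6038 n [ 0.0693 -0.5142  0.8549] tilt 31.26 yaw up 97.68 rect [  0.6  -9.3 159.2  98.6  89.7] [-48.2  49.5] [-86.8  70.1]
  centre [0.5863 0.1406 0.0556] origin [0.5882 0.1262 0.0468]
  dark 627 [-10.9 139.3  48.6] [-19.  125.6  18.5] [ -1.2 142.5  59. ]
side 1187 n [ 0.0684 -0.5145  0.8548] tilt 31.27 yaw up 97.58 rect [  2.4   1.8 101.1 160.2   0.3] [-47.6  52.6] [-77.7  81.5]
  centre [0.5853 0.1396 0.0557] origin [0.5872 0.1252 0.0469]
  dark 31 [-12.8 130.6  51.4] [-18.5 126.   28.2] [ -5.3 137.3  59.9]
top 721 n [ 0.0758 -0.5118  0.8557] tilt 31.16 yaw up 98.42 rect [ -0.5  -2.  159.4  97.9  89.7] [-49.   48.5] [-80.3  77.4]
  centre [0.5836 0.1427 0.0557] origin [0.5858 0.1284 0.0469]
  dark 28 [ -9.2 140.1  52.8] [-15.8 131.2  27.7] [ -2.3 142.9  61.2]
```

```bash
cat > bed.py <<'E'
from wl import *
O=np.array([.5875,.1262,.0468]); yb=np.radians(7.6); t=np.radians(31.4)
ex=np.array([np.cos(yb),np.sin(yb),0]); uh=np.array([-np.sin(yb),np.cos(yb),0]); u=uh*np.cos(t)+np.array([0,0,np.sin(t)]); n=np.cross(ex,u)
def B(x,y,z): return O+(x*ex+y*u+z*n)/1000
def knob(th): return B(-58*np.sin(th),78+58*np.cos(th),43)
def toolR(ydeg): # tool down, tool y at world angle
    y=np.array([np.cos(np.radians(ydeg)),np.sin(np.radians(ydeg)),0]); z=np.array([0,0,-1.]); return np.c_[np.cross(y,z),y,z]
E
python3 - <<'E'
from bed import *
s=state(); ang=7.33+np.degrees(.9); M=toolR(ang); p=s["eef_pos"]; print(M.round(3))
W=[("above",knob(.18)+[0,0,.05+.006]),("start",knob(.18)+[0,0,.006])]
for i,th in enumerate(np.linspace(.25,1.57,11)): W.append((f"{th:.2f}",knob(th)+[0,0,.006]-M[:,1]*.012))
W.append(("over",W[-1][1]-M[:,1]*.006))
for nme,w in W: print(nme,w.round(4),"delta mm",(M.T@(w-p)*1000).round(1)); p=w
E
```

```text
[[-0.856  0.517  0.   ]
 [ 0.517  0.856  0.   ]
 [ 0.     0.    -1.   ]]
above [0.5649 0.2169 0.2099] delta mm [ 16.6  67.5 135.9]
start [0.5649 0.2169 0.1599] delta mm [ 0.  0. 50.]
0.25 [0.5549 0.2054 0.1594] delta mm [  2.6 -15.1   0.5]
0.38 [0.548  0.2024 0.1582] delta mm [ 4.4 -6.1  1.2]
0.51 [0.5415 0.1987 0.1565] delta mm [ 3.6 -6.5  1.7]
0.65 [0.5356 0.1943 0.1543] delta mm [ 2.8 -6.8  2.2]
0.78 [0.5304 0.1893 0.1517] delta mm [ 1.9 -7.   2.6]
0.91 [0.5261 0.1838 0.1487] delta mm [ 0.9 -7.   3. ]
1.04 [0.5225 0.1778 0.1454] delta mm [-0.  -6.9  3.3]
1.17 [0.5199 0.1716 0.1418] delta mm [-1.  -6.7  3.6]
1.31 [0.5183 0.1651 0.1381] delta mm [-1.9 -6.4  3.8]
1.44 [0.5176 0.1586 0.1341] delta mm [-2.8 -5.9  3.9]
1.57 [0.518  0.1521 0.1302] delta mm [-3.7 -5.4  4. ]
over [0.5149 0.1469 0.1302] delta mm [-0. -6.  0.]
```

Request:
arm_command([
  [0.5,[0,0,0],-0.15],
  [0.5,[0,0,0],-0.15],
  [0.5,[0,0,0],-0.15],
  [0.5,[0,0,0],-0.15],
  [0.5,[0,0,0],-0.15],
  [0.5,[0,0,0],-0.15],
])

```text
time: 3.05
eef_pos: [0.5443, 0.1505, 0.3459]
tool_rot: [0.261, 0.965, -0.0, -0.0]
wrist_force: [-0.2, -0.4, -0.6]
grip_width: 0.0428
grasp_force: 0.0
```

Request:
arm_command([
  [0.5,[5.5,22.5,40],0],
  [0.5,[5.5,22.5,40],0],
  [0.5,[5.5,22.5,40],0],
  [0.5,[0,0,16],0],
  [0.5,[0,0,0],0],
])

```text
time: 3.55
eef_pos: [0.5628, 0.2171, 0.2064]
tool_rot: [0.263, 0.965, -0.002, -0.003]
wrist_force: [-0.1, -0.3, 0.6]
grip_width: 0.0427
grasp_force: 0.0
```

```bash
python3 - <<'E'
from bed import *
s,d=wrist("w2"); pr(s); M=R.from_quat(s["tool_rot"]).as_matrix()
p,c,uv=cloud(d,(0,0,640,400),d["T"]); c=c.astype(int)
q=np.c_[(p-O)@ex,(p-O)@u,(p-O)@n]*1000
k=(c.max(1)<60)&(q[:,2]>25)&(q[:,2]<64)&(abs(q[:,0])<45)&(q[:,1]>100)&(q[:,1]<165)
print(k.sum(),np.median(q[k],0),q[k].min(0),q[k].max(0), uv[k].mean(0))
tp=k&(q[:,2]>53); print("top",tp.sum(),q[tp].mean(0), (q[tp].min(0)+q[tp].max(0))/2)
print("to start",(M.T@(knob(.18)+[0,0,.006]-s["eef_pos"])*1000).round(1))
E
```

```text
t 3.55 q [-0.744  0.386  0.428  1.518 -0.163  1.28   0.743] p [0.5628 0.2171 0.2064] yawY 59.49 tilt [-0.0062 -0.0033 -1.    ] F [-0.1 -0.3  0.6] w 0.0427 0.0
1605 [-12.55800743 139.53341664  46.15398092] [-18.5446526  126.74664276  25.00870054] [  6.10707711 163.77079744  63.72561122] [325.05358255 243.01183801]
top 518 [-11.17549189 136.36024972  56.50035975] [ -6.05171205 145.2587201   58.37188878]
to start [-2.1  1.1 46.5]
```

View pics/w2.png

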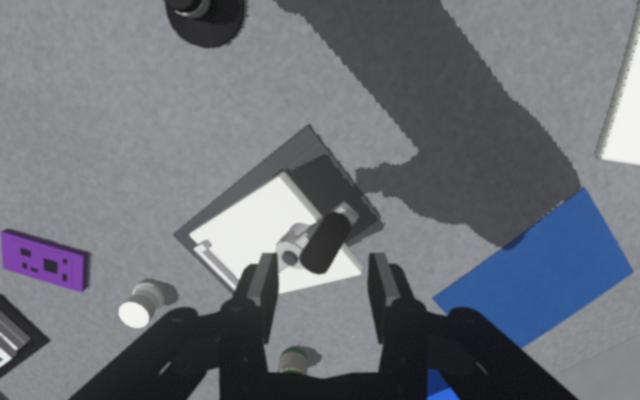

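The knob sits at about (325,243), between the two fingers at (262,290) and (383,290). Its top measures bed (-11,136,57) mm, which matches a handle angle of about 0.19 rad.

Request:
arm_command([
  [0.5,[-2,1,23],0],
  [0.5,[0,0,23.5],0],
  [0.5,[2.6,-7,0.5],0],
  [0.5,[0,-8,0],0],
  [0.5,[4.4,-6.1,1.2],0],
  [0.5,[3.6,-6.5,1.7],0],
  [0.5,[2.8,-6.8,2.2],0],
])

```text
time: 4.3
eef_pos: [0.5379, 0.1943, 0.1597]
tool_rot: [0.265, 0.964, 0.001, 0.001]
wrist_force: [-0.1, 2.0, 2.4]
grip_width: 0.0425
grasp_force: 1.5
```

Request:
arm_command([
  [0.5,[1.9,-7,2.6],0],
  [0.5,[0.9,-7,3],0],
  [0.5,[0,-6.9,3.3],0],
  [0.5,[-1,-6.7,3.6],0],
  [0.5,[-1.9,-6.4,3.8],0],
  [0.5,[-2.8,-5.9,3.9],0],
  [0.5,[0,0,0],0],
])

```text
time: 5.0
eef_pos: [0.5197, 0.1565, 0.1371]
tool_rot: [0.266, 0.964, -0.001, -0.0]
wrist_force: [0.2, -0.0, 0.2]
grip_width: 0.0424
grasp_force: 0.0
```

```bash
cat > hk.py <<'E'
from bed import *
def meas(nm):
    s=state(); pr(s)
    for c_,box in (("side",(250,120,340,225)),("top",(230,165,310,230))):
        d={k:np.array(v) for k,v in get_image(c_).items()}; p,c,uv=cloud(d,box); c=c.astype(int); np.savez(c_+nm+".npz",**d)
        q=np.c_[(p-O)@ex,(p-O)@u,(p-O)@n]*1000
        # steel bar: 15..25 above bed, within annulus of hinge
        r=np.hypot(q[:,0],q[:,1]-78); k=(q[:,2]>14)&(q[:,2]<27)&(r<70)&(c.min(1)>60)
        if k.sum()>5: print(c_,"bar",k.sum(),q[k].mean(0).round(1),q[k].min(0).round(1),q[k].max(0).round(1)); np.savetxt(c_+nm+".txt",q[k],fmt="%.0f")
if __name__=="__main__": meas(sys.argv[1])
E
python3 hk.py a
```

```text
t 5.0 q [-0.716  0.315  0.44   1.774 -0.149  1.087  0.807] p [0.5197 0.1565 0.1371] yawY 59.14 tilt [-0.0012 -0.0014 -1.    ] F [ 0.2 -0.   0.2] w 0.0424 0.0
side bar 139 [ 0.1 76.3 22. ] [-48.3  64.   16.1] [46.8 90.9 26.6]
```

Request:
arm_command([
  [0.5,[-3.7,-5.4,4],0],
  [0.5,[0,-5,1],0],
  [0.5,[0,-4,0],0],
  [0.5,[0,0,0],0],
])

```text
time: 5.5
eef_pos: [0.5201, 0.1525, 0.1365]
tool_rot: [0.262, 0.965, 0.007, 0.004]
wrist_force: [9.1, 22.3, 6.8]
grip_width: 0.0423
grasp_force: 12.3
```

```bash
python3 hk.py b; python3 - <<'E'
import numpy as np
for f in("sidea","sideb"):
    q=np.loadtxt(f+".txt")[:,:2]; c=q.mean(0); v=np.linalg.svd(q-c)[2][0]; print(f,np.degrees(np.arctan2(v[1],v[0])))
E
```

```text
t 5.5 q [-0.706  0.303  0.439  1.791 -0.154  1.065  0.829] p [0.5201 0.1525 0.1365] yawY 59.64 tilt [ 0.0121  0.0114 -0.9999] F [ 9.1 22.3  6.8] w 0.0423 12.3
side bar 131 [ 0.9 76.2 22. ] [-45.9  64.   14.1] [47.1 90.9 26.9]
sidea -179.24340514832576
sideb -178.73141393200362
```

Request:
arm_command([
  [0.5,[0,9,0],0],
  [0.5,[0,6,0],0],
  [0.5,[0,0,-25],0],
  [0.5,[0,0,-40],0],
  [0.5,[0,0,-45],0],
  [0.2,[0,0,-20],0.15],
  [0.2,[0,0,0],0.15],
  [0.2,[0,0,0],0.15],
])

```text
time: 6.4
eef_pos: [0.5237, 0.1559, 0.2632]
tool_rot: [0.477, 0.879, -0.0, 0.0]
wrist_force: [0.6, -0.6, 0.1]
grip_width: 0.0682
grasp_force: 0.0
```

Request:
arm_command([
  [0,[0,0,0],0.15],
  [0,[0,0,0],0.15],
  [0,[0,0,0],0.15],
  [0,[-48,-5,0],0],
  [0,[-48,-5,0],0],
  [0,[-48,-5,0],0],
  [0,[-48,-5,0],0],
  [0,[-48,-5,0],0],
])

```text
time: 7.2
eef_pos: [0.5299, -0.0869, 0.2625]
tool_rot: [0.658, 0.753, -0.001, -0.0]
wrist_force: [0.7, 0.2, -0.3]
grip_width: 0.0854
grasp_force: 0.0
```

Request:
arm_command([
  [0,[-48,-5,0],0],
  [0,[-48,-5,0],0],
  [0,[-48,-5,0],0],
  [0,[-48,-5,0],0],
  [0,[-48,-5,0],0],
  [0,[0,0,0],0],
])

```text
time: 7.8
eef_pos: [0.5333, -0.3346, 0.2617]
tool_rot: [0.663, 0.749, -0.003, -0.0]
wrist_force: [-1.3, -0.4, -0.7]
grip_width: 0.0851
grasp_force: 0.0
```

```bash
python3 hk.py c; python3 - <<'E'
from bed import *
s,d=wrist("w3"); pr(s)
p,c,uv=cloud(d,(0,0,640,400),d["T"])
k=(abs(p[:,0]-.536)<.06)&(abs(p[:,1]+.27)<.09)&(p[:,2]>.027)&(p[:,2]<.045)
print(k.sum(),np.median(p[k],0).round(4)); q=p[k]; print(q.min(0),q.max(0),uv[k].min(0),uv[k].max(0))
z=np.median(q[:,2]); o,r=ray(d,uv[k],d["T"]); P=o+r*((z-o[2])/r[:,2])[:,None]
print(z,cv2.minAreaRect((P[:,:2]*1000).astype(np.float32)))
E
```

```text
t 7.8 q [-0.033  0.478  0.795  1.372 -0.331  1.43   0.873] p [ 0.5333 -0.3346  0.2617] yawY 6.96 tilt [-0.0048 -0.0044 -1.    ] F [-1.3 -0.4 -0.7] w 0.0851 0.0
side bar 147 [-4.5 76.  21.9] [-68.1  63.1  14.5] [45.5 91.3 26.9]
top bar 127 [-5.8 80.6 20.2] [-66.6  64.6  14.2] [46.  93.3 26.4]
t 7.9 q [-0.04   0.474  0.79   1.374 -0.332  1.431  0.87 ] p [ 0.5362 -0.3281  0.2618] yawY 7.39 tilt [-3.1e-03 -6.0e-04 -1.0e+00] F [-0.1  1.  -0.8] w 0.0855 0.0
5158 [ 0.5389 -0.2712  0.0358]
[ 0.50924532 -0.32588269  0.02704369] [ 0.5669912  -0.21934888  0.03894235] [306  58] [362 165]
0.035751768557450825 ((539.1517944335938, -272.8206481933594), (51.22915267944336, 104.07198333740234), 4.500030040740967)
```

View pics/w3.png

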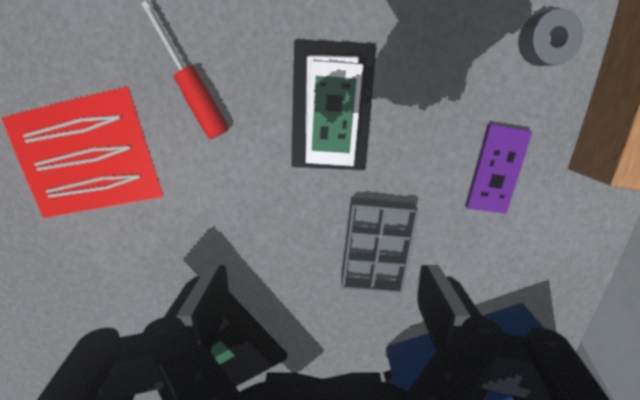

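The stack's top plate is centred near (334,110), spanning (306–362, 58–165), inside the black tray. The plate top is at z = 35.8 mm, as expected.

Request:
arm_command([
  [0,[28,5,35],0],
  [0,[28,5,35],0],
  [0,[0,0,20],0.05],
  [0,[0,0,0],0],
  [0,[0,0,0],0],
])

```text
time: 8.45
eef_pos: [0.5408, -0.268, 0.1737]
tool_rot: [0.676, 0.737, -0.0, 0.0]
wrist_force: [0.6, -1.3, 0.8]
grip_width: 0.0854
grasp_force: 0.0
```

```bash
python3 - <<'E'
from bed import *
s,d=wrist("w4"); pr(s); M=R.from_quat(s["tool_rot"]).as_matrix()
p,c,uv=cloud(d,(0,0,640,400),d["T"]); c=c.astype(int)
near=(abs(p[:,0]-.536)<.06)&(abs(p[:,1]+.27)<.09)
z=np.median(p[near&(p[:,2]>.031)&(p[:,2]<.042)][:,2]); o,r=ray(d,uv,d["T"]); P=(o+r*((z-o[2])/r[:,2])[:,None])
for nm,k in(("z>31",near&(p[:,2]>.031)&(p[:,2]<.043)),("green",near&(c[:,1]>c[:,0]+20)&(c[:,1]>c[:,2]+8)&(p[:,2]>.028)),("z 22-29",near&(p[:,2]>.022)&(p[:,2]<.029))):
    if k.sum()<10: continue
    q=P[k] if nm!="z 22-29" else p[k]
    print(nm,k.sum(),z.round(4),np.round(cv2.boxPoints(b:=cv2.minAreaRect((q[:,:2]*1000).astype(np.float32))),1).tolist(),b)
E
```

```text
t 8.45 q [-0.158  0.474  0.772  1.577 -0.344  1.231  0.761] p [ 0.5408 -0.268   0.1737] yawY 4.97 tilt [-1.e-04 -3.e-04 -1.e+00] F [ 0.6 -1.3  0.8] w 0.0854 0.0
z>31 7378 0.0358 [[511.0, -225.5], [517.4000244140625, -325.8999938964844], [567.0999755859375, -322.70001220703125], [560.7000122070312, -222.39999389648438]] ((539.0675048828125, -274.12725830078125), (49.786102294921875, 100.54747772216797), 3.640937089920044)
green 3511 0.0358 [[517.2000122070312, -239.6999969482422], [522.2999877929688, -312.3999938964844], [561.2999877929688, -309.70001220703125], [556.2000122070312, -236.89999389648438]] ((539.27197265625, -274.6852111816406), (39.104774475097656, 72.95893096923828), 3.9791061878204346)
z 22-29 734 0.0358 [[506.20001220703125, -222.0], [514.4000244140625, -301.20001220703125], [567.9000244140625, -295.6000061035156], [559.5999755859375, -216.39999389648438]] ((537.0261840820312, -258.7669677734375), (53.78178787231445, 79.63316345214844), 5.952132225036621)
```

View pics/w4.png

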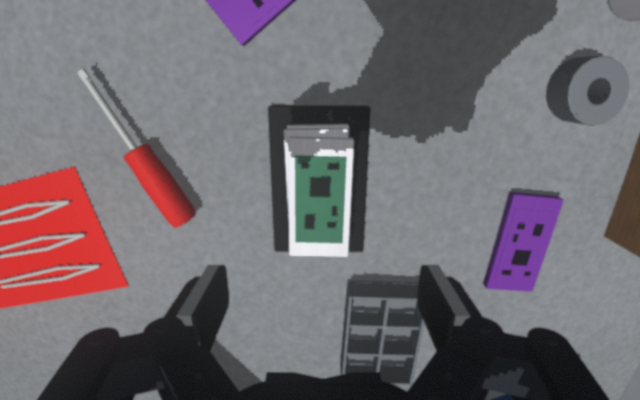

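The plate measures 49.8 × 100.5 mm, centred at (0.5391, -0.2741) with a yaw of about 3.8°. In the picture its top face spans roughly (285–355, 137–257). Next I'll check from depth how far the fingertips stand ahead of the TCP.

```bash
python3 - <<'E'
from bed import *
for nm in("w4","w2"):
    d=load(nm); p,c,uv=cloud(d,(0,200,640,400),d["hand_eye"]); 
    for sg in(-1,1):
        k=(abs(p[:,0])<30)&(sg*p[:,1]>5)&(abs(p[:,1])<.07)&(abs(p[:,0])<.03)&(p[:,2]<.06)&(p[:,2]>-.06)
        q=p[k]*1000; t=q[q[:,2]>np.percentile(q[:,2],99)-3] if len(q) else q
        k2=k
        k2=(abs(p[:,0])<.03)&(sg*p[:,1]>.005)&(abs(p[:,1])<.07)&(p[:,2]<.06)&(p[:,2]>-.06); q=p[k2]*1000
        print(nm,sg,len(q),"z pct",np.percentile(q[:,2],[50,90,97,99.5]).round(1),"x",np.percentile(q[:,0],[1,99]).round(1)); t=q[q[:,2]>np.percentile(q[:,2],95)]; print("   tip mean",t.mean(0).round(1), "y range",t[:,1].min().round(1),t[:,1].max().round(1))
E
```

```text
w4 -1 14506 z pct [-42.3 -10.    2.6   9.7] x [-9.2 17.5]
   tip mean [  3.5 -44.1   4.2] y range -55.5 -41.5
w4 1 14340 z pct [-42.3  -9.6   3.1   9.5] x [-9.3 17.4]
   tip mean [ 3.5 45.4  4.5] y range 42.9 57.1
w2 -1 15993 z pct [-37.2  -3.7  17.9  45.4] x [-11.2  17. ]
   tip mean [  0.1 -16.6  28.8] y range -34.7 -5.0
w2 1 15970 z pct [-37.5  -4.1  17.   57.2] x [-10.7  17. ]
   tip mean [ 2.9 17.5 31.6] y range 5.0 34.9
```

Request:
arm_command([
  [0,[-14,-2,40],0.02],
  [0,[0,0,40],0],
  [0,[0,0,25],0],
  [0,[0,0,0],0],
  [0,[0,0,0],0],
])

```text
time: 9.0
eef_pos: [0.5404, -0.2839, 0.0698]
tool_rot: [0.684, 0.729, 0.0, 0.001]
wrist_force: [-0.6, 0.1, -0.1]
grip_width: 0.0852
grasp_force: 0.0
```

```bash
python3 - <<'E'
from bed import *
s=state(); pr(s); M=R.from_quat(s["tool_rot"]).as_matrix(); print(M.T@(np.array([.5396,-.2821,.0523])-s["eef_pos"])*1000)
E
```

```text
t 9.0 q [-0.087  0.599  0.715  1.659 -0.439  1.049  0.828] p [ 0.5404 -0.2839  0.0698] yawY 3.66 tilt [ 0.0014 -0.0012 -1.    ] F [-0.6  0.1 -0.1] w 0.0852 0.0
[ 1.83744713 -0.66126989 17.48871233]
```

Request:
arm_command([
  [0,[2,-1,17.5],0],
  [0.25,[0,0,0],0],
  [0.38,[0,0,0],0],
  [0.5,[0,0,0],0],
  [0.55,[0,0,0],0],
  [0.55,[0,0,0],0],
], squeeze=30)

```text
time: 9.6
eef_pos: [0.5396, -0.2816, 0.0528]
tool_rot: [0.684, 0.729, 0.001, 0.001]
wrist_force: [-1.5, 0.4, 5.5]
grip_width: 0.0493
grasp_force: 30.5
```

```bash
python3 -c "
from bed import *
pr(state())"
```

```text
t 9.6 q [-0.083  0.615  0.702  1.676 -0.455  1.017  0.837] p [ 0.5396 -0.2816  0.0528] yawY 3.68 tilt [ 0.0027 -0.001  -1.    ] F [-1.5  0.4  5.5] w 0.0493 30.5
```

Request:
arm_command([
  [0.55,[0,0,-5],0],
  [0.55,[0,0,-10],0],
  [0.55,[0,0,-25],0],
  [0.55,[0,0,-40],0],
  [0.55,[0,0,-45],0],
  [0.55,[0,0,-45],0],
  [0.55,[0,0,0],0],
  [0.55,[0,0,0],0],
])

```text
time: 10.4
eef_pos: [0.539, -0.2814, 0.2226]
tool_rot: [0.684, 0.729, 0.001, 0.002]
wrist_force: [-0.1, 0.8, -1.1]
grip_width: 0.0492
grasp_force: 31.5
```

```bash
cat > held.py <<'E'
from bed import *
def held(nm):
    s,d=wrist(nm); pr(s); T=d["hand_eye"]; p,c,uv=cloud(d,(200,100,440,400),T); c=c.astype(int)
    k=(abs(p[:,1])<.024)&(p[:,0]>-.005)&(p[:,0]<.075)&(p[:,2]>-.02)&(p[:,2]<.05)
    cc,n,m=plane(p[k],300,.0025); q=p[k][m]; print("held plane c",(cc*1000).round(1),"n",n.round(4),m.sum(),k.sum())
    print("z at tool x=0",(cc[2]+(n[0]*cc[0]+n[1]*cc[1])/n[2])*1000,"pitch deg",np.degrees(np.arctan2(-n[0],n[2]) if n[2]>0 else np.arctan2(n[0],-n[2])),"far end x",np.percentile(q[:,0],[.5,99.5])*1000,"y",np.percentile(q[:,1],[.5,99.5])*1000)
    b=cv2.minAreaRect((q[:,:2]*1000).astype(np.float32)); print(b)
if __name__=="__main__": held(sys.argv[1])
E
python3 held.py w5
```

```text
t 10.4 q [-0.149  0.446  0.799  1.503 -0.325  1.327  0.744] p [ 0.539  -0.2814  0.2226] yawY 3.66 tilt [ 0.0032 -0.001  -1.    ] F [-0.1  0.8 -1.1] w 0.0492 31.5
held plane c [28.5  0.  17. ] n [-0.0105 -0.002   0.9999] 14844 15736
z at tool x=0 16.708322602102072 pitch deg 0.6020416226044516 far end x [-4.62129472 56.88510508] y [-23.69079726  23.78590928]
((26.139278411865234, 0.0001621246337890625), (47.99594497680664, 62.27983856201172), 89.97911071777344)
```

View pics/w5.png

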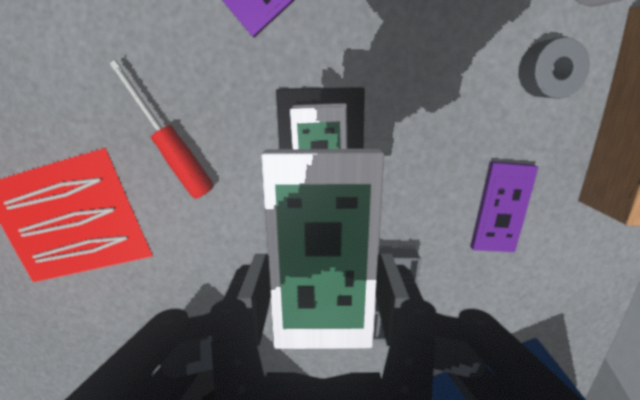

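The plate is held level with its upper face at tool z ≈ 17 mm, and its far end at (322,152) in the picture is at tool x ≈ +57 mm. The middle plate has stayed on the tray at (320,120).

```bash
sed -i 's/O=np.array(\[.5875/O=np.array([.588/' bed.py; python3 - <<'E'
from bed import *
s=state(); M0=R.from_quat(s["tool_rot"]).as_matrix(); M=toolR(7.6); p=s["eef_pos"]
def tcp(a,gap=0):
    a=np.radians(a); zP=57*np.sin(a)+7.5*np.cos(a); yP=51.7-(57*np.cos(a)-7.5*np.sin(a))
    return B(0,yP,zP)+[0,0,.0195+gap]
W=[("gap60",tcp(31.4,.06)),("gap10",tcp(31.4,.010))]+[(f"{a:.1f}",tcp(a)) for a in(31.4,27,23,19,15,11,8,5,3,1.5,0)]
print("travel in current tool axes",(M0.T@(W[0][1]-p)*1000).round(1)); p=W[0][1]
for nm,w in W: print(nm,w.round(4),(M.T@(w-p)*1000).round(1)); p=w
E
```

```text
travel in current tool axes [390.1  76.3  60.2]
gap60 [0.5897 0.1134 0.1607] [0. 0. 0.]
gap10 [0.5897 0.1134 0.1107] [ 0.  0. 50.]
31.4 [0.5897 0.1134 0.1007] [ 0.  0. 10.]
27.0 [0.5898 0.113  0.0963] [-0.4 -0.   4.4]
23.0 [0.5898 0.113  0.0923] [-0.1  0.   4. ]
19.0 [0.5897 0.1132 0.0883] [0.2 0.  4. ]
15.0 [0.5897 0.1136 0.0843] [ 0.5 -0.   4. ]
11.0 [0.5896 0.1144 0.0804] [0.8 0.  3.9]
8.0 [0.5895 0.1151 0.0775] [0.7 0.  2.9]
5.0 [0.5894 0.116  0.0746] [ 0.9 -0.   2.9]
3.0 [0.5893 0.1167 0.0727] [0.7 0.  1.9]
1.5 [0.5892 0.1173 0.0713] [0.6 0.  1.4]
0.0 [0.5891 0.1178 0.0699] [ 0.6 -0.   1.4]
```

Request:
arm_command([
  [0.55,[20,4,0],0],
  [0.55,[40,8,0],0],
  [0.55,[45,9,0],0],
  [0.55,[45,9,0],0],
  [0.55,[45,9,0],0],
  [0.55,[45,9,0],0],
  [0.55,[45,9,0],0],
  [0.55,[45,9,0],0],
])

```text
time: 11.25
eef_pos: [0.5823, 0.0547, 0.219]
tool_rot: [0.684, 0.729, -0.001, -0.001]
wrist_force: [1.2, -0.7, -2.5]
grip_width: 0.0487
grasp_force: 31.5
```

Request:
arm_command([
  [0.55,[35,6,0],0],
  [0.55,[20,4,0],0],
  [0.55,[5,0,0],-0.07],
  [0.55,[0,0,25],0],
  [0.55,[0,0,25],0],
  [0.55,[0,0,10],0],
  [0.55,[0,0,0],0],
  [0.55,[0,0,0],0],
])

```text
time: 12.05
eef_pos: [0.5896, 0.113, 0.1608]
tool_rot: [0.658, 0.753, -0.0, 0.0]
wrist_force: [0.4, -0.4, -0.7]
grip_width: 0.0488
grasp_force: 31.5
```

```bash
python3 held.py w6; python3 hk.py d; python3 - <<'E'
from bed import *
s=state(); M=R.from_quat(s["tool_rot"]).as_matrix(); print("to gap10",M.T@(np.array([.5897,.1134,.1107])-s["eef_pos"])*1000)
E
```

```text
t 12.05 q [-0.733  0.45   0.657  1.598 -0.29   1.193  0.117] p [0.5896 0.113  0.1608] yawY 7.66 tilt [-2.e-04 -4.e-04 -1.e+00] F [ 0.4 -0.4 -0.7] w 0.0488 31.5
held plane c [28.5 -0.  17. ] n [-0.0108 -0.0022  0.9999] 14825 15921
z at tool x=0 16.66425321720672 pitch deg 0.621666727574805 far end x [-4.60265445 56.77919918] y [-23.70269004  23.75702073]
((26.049802780151367, 0.008090972900390625), (47.98709487915039, 62.11289596557617), 89.97086334228516)
t 12.1 q [-0.733  0.45   0.657  1.598 -0.29   1.193  0.117] p [0.59   0.1131 0.1614] yawY 7.66 tilt [ 1.e-03  1.e-04 -1.e+00] F [ 0.5 -0.6 -1.5] w 0.0491 31.5
side bar 63 [-31.2  75.5  21.6] [-68.   66.3  15.7] [-7.1 86.1 26.9]
to gap10 [ 0.28601727 -0.50823594 51.01409749]
```

View pics/w6.png

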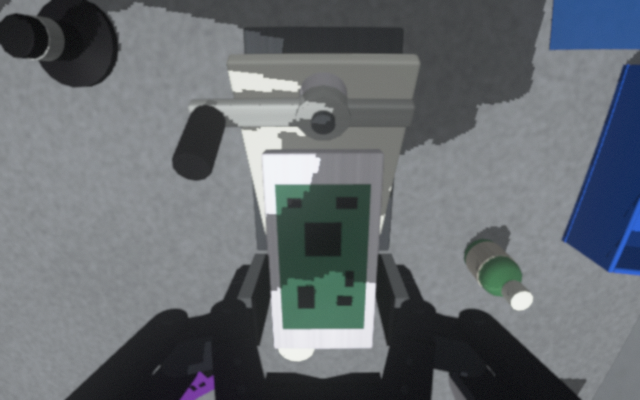

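The plate (262–383, centre 323) lines up with the hinge (323,120) and the bed (228–418). The handle is open, with the knob at (200,142). Now lowering.

Request:
arm_command([
  [0.55,[0,0,25],0],
  [0.55,[0,0,20],0],
  [0.55,[0,0,6],0],
  [0.55,[0,0,4],0],
  [0.55,[0,0,4],0],
  [0.55,[0,0,4],0],
  [0.55,[0,0,0],0],
], squeeze=20)

```text
time: 12.9
eef_pos: [0.5899, 0.1137, 0.0978]
tool_rot: [0.658, 0.753, 0.001, 0.0]
wrist_force: [1.4, -0.6, 3.1]
grip_width: 0.0489
grasp_force: 32.0
```

```bash
python3 held.py w7
```

```text
t 12.9 q [-0.711  0.516  0.627  1.661 -0.336  1.073  0.151] p [0.5899 0.1137 0.0978] yawY 7.7 tilt [ 1.1e-03  6.0e-04 -1.0e+00] F [ 1.4 -0.6  3.1] w 0.0489 32.0
held plane c [30.4  0.   0.5] n [ 0.4643 -0.0019  0.8857] 12766 22395
z at tool x=0 16.427507300587404 pitch deg -27.666799042571885 far end x [-4.40371228 53.10116875] y [-23.58227434  23.74098672]
((31.871410369873047, 0.0069828033447265625), (73.73201751708984, 47.975189208984375), 0.0003610627318266779)
```

```bash
python3 - <<'E'
from bed import *
d=load("w7"); p,c,uv=cloud(d,(180,0,460,400),d["T"]); q=np.c_[(p-O)@ex,(p-O)@u,(p-O)@n]*1000
k=abs(q[:,0])<20
for y in range(-60,110,6):
    m=k&(abs(q[:,1]-y)<3)
    if m.sum()>3: print(y,m.sum(),np.percentile(q[m,2],[5,50,95]).round(1),np.median(c[m],0))
E
```

```text
-36 33 [36.6 36.8 37.2] [219. 219. 224.]
-30 340 [36.3 36.9 37.3] [230. 230. 235.]
-24 326 [36.2 36.7 37. ] [220.5 223.  227. ]
-18 394 [36.1 36.6 37.1] [ 79. 125. 102.]
-12 403 [35.8 36.3 36.9] [ 77. 124. 101.]
-6 452 [35.5 36.3 37.3] [ 76. 122.  99.]
0 536 [35.2 35.9 37. ] [ 74. 118.  97.]
6 568 [34.9 35.5 36.5] [53.  77.  65.5]
12 583 [34.9 35.4 36.1] [48. 69. 59.]
18 604 [34.7 35.4 36.2] [47. 68. 58.]
24 723 [34.5 35.3 36.2] [46. 67. 57.]
30 819 [34.2 35.  36. ] [46. 67. 57.]
36 958 [33.8 34.5 35.6] [47. 68. 58.]
42 1188 [-0.4 34.1 35.1] [51. 70. 60.]
48 2489 [-0.1 34.5 88.1] [48. 67. 57.]
54 3801 [32.8 85.8 92.5] [28. 29. 31.]
60 3677 [-86.2  33.6  93.5] [50. 53. 55.]
66 4180 [-89.9  26.5  32.9] [126. 126. 130.]
72 2734 [-100.9   -0.2   26.9] [77. 79. 81.]
78 2628 [-0.7 22.1 27.1] [ 99. 101. 100.]
84 3928 [-0.6 18.3 23.7] [107. 109. 108.]
90 3770 [-0.9  1.6 22.7] [126. 126. 124.]
96 2030 [-7.9 -2.3  0.3] [136. 138. 133.]
```

View pics/w7.png

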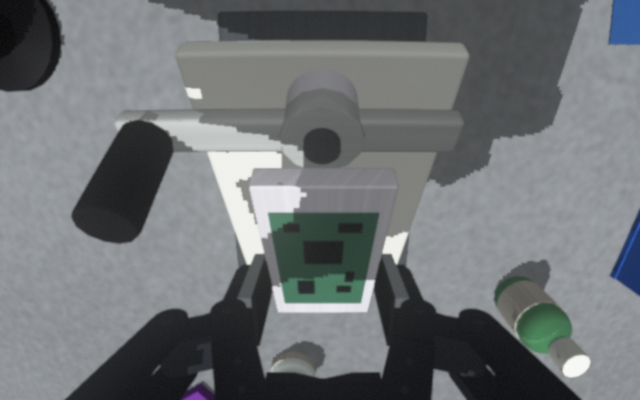

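The picture shows the plate now tilted, with its upper end at (323,175) just below the hinge hub at (322,130). It touched the hub and swung to within 2–3° of the bed, about 25 mm above it. I'll move it 11 mm down the slope and then along the bed normal.

Request:
arm_command([
  [0.55,[-5,0,2.5],0],
  [0.55,[-4.5,0,3.2],0],
  [0.55,[0,0,0],0],
  [0.55,[3.1,0,5.1],0],
  [0.55,[3.1,0,5.1],0],
  [0.55,[2.1,0,3.4],0],
  [0.55,[0,0,0],0],
])

```text
time: 13.65
eef_pos: [0.5889, 0.113, 0.0772]
tool_rot: [0.658, 0.753, -0.001, -0.001]
wrist_force: [0.4, -0.1, -1.0]
grip_width: 0.0487
grasp_force: 31.7
```

```bash
cat > prof.py <<'E'
from bed import *
def prof(nm):
    s,d=wrist(nm); pr(s); p,c,uv=cloud(d,(180,0,460,400),d["T"]); q=np.c_[(p-O)@ex,(p-O)@u,(p-O)@n]*1000
    print("TCP bed",[round(float((s["eef_pos"]-O)@a*1000),1) for a in(ex,u,n)])
    k=(abs(q[:,0])<20)&(q[:,1]>-65)&(q[:,1]<66)&(q[:,2]>-5)&(q[:,2]<45)
    m0=k&(abs(q[:,1]-10)<25); cc,n_,m=plane(q[m0]/1000,200,.002); print("plate plane (bed axes)",n_.round(4),"z at y=0",(cc[2]*1000+(n_[1]*cc[1]*1000+n_[0]*cc[0]*1000)/n_[2]).round(1),"ay deg",np.degrees(-n_[1]).round(2))
    res=(q/1000-cc)@n_; on=(abs(res)<.002)&(abs(q[:,0])<32)&(abs(q[:,1])<75); print("y ext",np.percentile(q[on,1],[.3,99.7]).round(1),"x ext",np.percentile(q[on,0],[.3,99.7]).round(1)); b=cv2.minAreaRect(q[on,:2].astype(np.float32)); print(b)
if __name__=="__main__": prof(sys.argv[1])
E
python3 prof.py w8
```

```text
t 13.65 q [-0.701  0.54   0.615  1.678 -0.352  1.038  0.164] p [0.5889 0.113  0.0772] yawY 7.75 tilt [-1.6e-03 -1.0e-04 -1.0e+00] F [ 0.4 -0.1 -1. ] w 0.0487 31.7
TCP bed [-0.8, 4.6, 32.8]
plate plane (bed axes) [0.0066 0.0848 0.9964] z at y=0 18.2 ay deg -4.86
y ext [-44.6  54.2] x ext [-27.1  26.7]
((-0.16404342651367188, 4.399585723876953), (100.89912414550781, 61.85643768310547), 89.73704528808594)
```

Request:
arm_command([
  [0.55,[-0.5,0,2],0],
  [0.55,[0.5,0,1.8],0],
  [0.55,[1,0,1.6],0],
  [0.55,[1,0,1.6],0],
  [0.55,[0,0,0],0],
])

```text
time: 14.2
eef_pos: [0.5895, 0.1133, 0.0713]
tool_rot: [0.658, 0.753, -0.0, 0.0]
wrist_force: [-0.9, -2.8, 2.0]
grip_width: 0.0486
grasp_force: 31.9
```

```bash
python3 prof.py w9
```

```text
t 14.2 q [-0.7    0.548  0.613  1.682 -0.357  1.026  0.165] p [0.5895 0.1133 0.0713] yawY 7.64 tilt [ 3.e-04 -7.e-04 -1.e+00] F [-0.9 -2.8  2. ] w 0.0486 31.9
TCP bed [-0.2, 1.7, 27.6]
plate plane (bed axes) [0.0015 0.0467 0.9989] z at y=0 13.0 ay deg -2.67
y ext [-47.4  51.3] x ext [-26.6  27.6]
((0.5063190460205078, 1.3518333435058594), (62.27138900756836, 101.52288055419922), 0.3334062695503235)
```

Request:
arm_command([
  [0.55,[0.6,0,1],0],
  [0.55,[0.5,0,1],0],
  [0.55,[0,0,0],0],
  [0.38,[0,0,0],0],
  [0.3,[0,0,0],0],
  [0.25,[0,0,0],0],
  [0.25,[0,0,0],0],
])

```text
time: 14.95
eef_pos: [0.5891, 0.1157, 0.0691]
tool_rot: [0.658, 0.753, 0.0, -0.0]
wrist_force: [-0.8, 0.4, 0.4]
grip_width: 0.0644
grasp_force: 0.0
```

```bash
python3 prof.py w10
```

```text
t 14.95 q [-0.701  0.551  0.61   1.683 -0.359  1.022  0.164] p [0.5891 0.1157 0.0691] yawY 7.72 tilt [-2.e-04  4.e-04 -1.e+00] F [-0.8  0.4  0.4] w 0.0644 0.0
TCP bed [-0.3, 2.6, 24.6]
plate plane (bed axes) [-0.0034 -0.0066  1.    ] z at y=0 10.3 ay deg 0.38
y ext [-59.3  50.6] x ext [-31.6  30.1]
((-0.5395450592041016, -4.693958282470703), (64.0690689086914, 112.10025787353516), 0.6897093653678894)
```

Request:
arm_command([
  [0.25,[0,0,-15],0],
  [0.25,[0,0,-30],0],
  [0.25,[-10,0,-40],0],
  [0.35,[-10,0,-45],0],
  [0.5,[0,0,0],-0.15],
  [0.5,[0,0,0],-0.15],
  [0.5,[0,0,0],-0.15],
  [0.5,[0,0,0],-0.15],
])

```text
time: 15.8
eef_pos: [0.592, 0.0951, 0.2006]
tool_rot: [0.404, 0.915, 0.0, 0.0]
wrist_force: [0.0, 0.3, -0.4]
grip_width: 0.0427
grasp_force: 0.0
```

Request:
arm_command([
  [0.5,[0,0,0],-0.13],
  [0.5,[0,0,0],0],
])

```text
time: 16.0
eef_pos: [0.5921, 0.095, 0.2004]
tool_rot: [0.345, 0.938, 0.0, 0.0]
wrist_force: [0.3, -0.6, -0.3]
grip_width: 0.0428
grasp_force: 0.0
```

```bash
python3 prof.py w11; python3 hk.py e; python3 - <<'E'
from bed import *
s=state(); M=R.from_quat(s["tool_rot"]).as_matrix(); p=s["eef_pos"]
d=load("w11"); pp,c,uv=cloud(d,(0,0,640,400),d["T"]); c=c.astype(int); q=np.c_[(pp-O)@ex,(pp-O)@u,(pp-O)@n]*1000
k=(c.max(1)<60)&(q[:,2]>52)&(q[:,2]<64)&(abs(q[:,0]+58)<25)&(abs(q[:,1]-78)<25); print("knob top",k.sum(),q[k].mean(0))
W=[("above",knob(1.57)+[0,0,.056]),("start",knob(1.57)+[0,0,.006])]
for th in np.linspace(1.5,0,12): W.append((f"{th:.2f}",knob(th)+[0,0,.006]+M[:,1]*.012))
W.append(("over",W[-1][1]+M[:,1]*.006))
for nme,w in W: print(nme,w.round(4),(M.T@(w-p)*1000).round(1)); p=w
E
```

```text
t 16.0 q [-0.618  0.39   0.537  1.548 -0.206  1.259  0.814] p [0.5921 0.095  0.2004] yawY 49.6 tilt [ 1.1e-03  4.0e-04 -1.0e+00] F [ 0.3 -0.6 -0.3] w 0.0428 0.0
TCP bed [-0.1, 53.2, 147.5]
plate plane (bed axes) [-0.003   0.0016  1.    ] z at y=0 10.5 ay deg -0.09
y ext [-59.5  50.5] x ext [-30.5  30.1]
((-0.1966419219970703, -4.803920745849609), (63.704498291015625, 111.3842544555664), 0.31633320450782776)
t 16.05 q [-0.619  0.39   0.538  1.548 -0.207  1.259  0.81 ] p [0.5921 0.0951 0.2003] yawY 49.32 tilt [ 1.e-03  5.e-04 -1.e+00] F [-0.2 -0.4  0.2] w 0.0428 0.0
side bar 137 [-10.4  72.7  21.6] [-68.6  13.   14.1] [32.2 90.4 26.6]
knob top 830 [-57.66263435  77.9732019   56.40056812]
above [0.5247 0.1624 0.1802] [94.9  7.  19.6]
start [0.5247 0.1624 0.1302] [ 0. -0. 50.]
1.50 [0.5322 0.1749 0.1323] [ 2.5 14.4 -2.1]
1.36 [0.5324 0.1817 0.1364] [ 4.3  5.3 -4.1]
1.23 [0.5336 0.1884 0.1403] [ 3.4  5.9 -4. ]
1.09 [0.536  0.1949 0.1441] [ 2.5  6.5 -3.8]
0.95 [0.5393 0.2012 0.1476] [ 1.6  6.9 -3.5]
0.82 [0.5435 0.207  0.1508] [ 0.6  7.2 -3.2]
0.68 [0.5487 0.2123 0.1536] [-0.4  7.4 -2.8]
0.55 [0.5546 0.2171 0.156 ] [-1.4  7.4 -2.4]
0.41 [0.5611 0.2211 0.1579] [-2.4  7.3 -1.9]
0.27 [0.5682 0.2243 0.1592] [-3.3  7.1 -1.4]
0.14 [0.5757 0.2267 0.1601] [-4.1  6.7 -0.8]
0.00 [0.5834 0.2282 0.1604] [-4.9  6.2 -0.3]
over [0.5874 0.2327 0.1604] [0. 6. 0.]
```

The plate lies flat with its upper end at y = 50.5 mm, so it is against the ledge. The knob is at bed (-58,78) mm, at the open stop. Now closing the handle.

Request:
arm_command([
  [0.5,[47,3.5,0],0],
  [0.5,[47.5,3.5,0],0],
  [0.5,[0,0,20],0],
  [0.5,[0,0,25],0],
  [0.5,[0,0,25],0],
  [0.5,[2.5,7,-1],0],
  [0.5,[0,7.5,-1],0],
])

```text
time: 16.85
eef_pos: [0.5296, 0.1714, 0.1312]
tool_rot: [0.349, 0.937, -0.003, -0.002]
wrist_force: [-29.0, -21.3, 22.8]
grip_width: 0.0428
grasp_force: 18.5
```

Request:
arm_command([
  [0.5,[4.3,5.3,-4.1],0],
  [0.5,[3.4,5.9,-4],0],
  [0.5,[2.5,6.5,-3.8],0],
  [0.5,[1.6,6.9,-3.5],0],
  [0.5,[0.6,7.2,-3.2],0],
  [0.5,[-0.4,7.4,-2.8],0],
  [0.5,[-1.4,7.4,-2.4],0],
  [0.5,[-2.4,7.3,-1.9],0],
])

```text
time: 17.65
eef_pos: [0.5613, 0.2214, 0.1571]
tool_rot: [0.346, 0.938, 0.0, -0.0]
wrist_force: [-3.2, -1.7, 0.9]
grip_width: 0.0428
grasp_force: 1.2
```

Request:
arm_command([
  [0.5,[-3.3,7.1,-1.4],0],
  [0.5,[-4.1,6.7,-0.8],0],
  [0.5,[0,0,0],0],
])

```text
time: 17.95
eef_pos: [0.5767, 0.2267, 0.159]
tool_rot: [0.346, 0.938, 0.0, 0.001]
wrist_force: [-0.0, 0.3, 0.4]
grip_width: 0.0425
grasp_force: 0.0
```

```bash
python3 hk.py f
```

```text
t 17.95 q [-0.776  0.461  0.477  1.54  -0.221  1.194  0.603] p [0.5767 0.2267 0.159 ] yawY 49.48 tilt [ 1.1e-03 -2.0e-04 -1.0e+00] F [-0.   0.3  0.4] w 0.0425 0.0
side bar 159 [-1.  72.5 21.3] [-25.6  11.3  14.1] [ 22.9 128.5  26.8]
top bar 75 [-1.5 69.9 20.8] [-18.5  25.   14.1] [ 19.2 105.2  27. ]
```

Nearly closed. I'll push on gently to the stop.

Request:
arm_command([
  [0.5,[-4.9,6.2,-0.3],0],
  [0.5,[0,5,0],0],
  [0.5,[0,4,0],0],
  [0.5,[0,0,0],0],
])

```text
time: 18.45
eef_pos: [0.5812, 0.2279, 0.1575]
tool_rot: [0.349, 0.937, -0.008, -0.008]
wrist_force: [-43.1, -21.8, 26.7]
grip_width: 0.0428
grasp_force: 23.2
```

```bash
python3 hk.py g
```

```text
t 18.45 q [-0.766  0.49   0.476  1.503 -0.229  1.228  0.603] p [0.5812 0.2279 0.1575] yawY 49.2 tilt [-0.0214 -0.0099 -0.9997] F [-43.1 -21.8  26.7] w 0.0428 23.2
side bar 155 [-1.  72.5 21.5] [-25.5  14.2  14. ] [ 18.1 124.9  26.6]
top bar 74 [-1.3 65.2 20.7] [-14.7  24.5  14. ] [ 19.3 100.4  26.5]
```

Request:
arm_command([
  [0.5,[0,-7,0],0],
  [0.5,[0,-7,0],0],
  [0.5,[0,-3,0],0],
  [0.5,[0,0,-25],0],
  [0.5,[0,0,-40],0],
  [0.5,[-30,0,-35],0],
  [0.5,[-40,-20,0],0],
  [0.5,[0,0,0],0],
])

```text
time: 19.35
eef_pos: [0.6216, 0.1536, 0.2615]
tool_rot: [0.35, 0.937, -0.001, 0.003]
wrist_force: [-0.8, -2.0, -0.2]
grip_width: 0.0427
grasp_force: 0.0
```

```bash
python3 - <<'E'
from bed import *
s,d=wrist("w12"); pr(s)
p,c,uv=cloud(d,(0,0,640,400),d["T"]); c=c.astype(int); q=np.c_[(p-O)@ex,(p-O)@u,(p-O)@n]*1000
k=(c.max(1)<60)&(q[:,2]>52)&(q[:,2]<64)&(abs(q[:,0])<25)&(abs(q[:,1]-136)<25); print("knob top",k.sum(),q[k].mean(0))
g=(c[:,1]>c[:,0]+20)&(c[:,1]>c[:,2]+8)&(abs(q[:,0])<30)&(abs(q[:,1])<55)&(q[:,2]<16); print("green",g.sum(),np.median(q[g],0),cv2.minAreaRect(q[g][:,:2].astype(np.float32)))
m=(abs(q[:,0])<23)&(q[:,1]>-45)&(q[:,1]<25)&(q[:,2]>4)&(q[:,2]<16); cc,n_,mm=plane(q[m]/1000,200,.002); print("plate",n_.round(4),cc*1000,mm.sum())
e=(abs(q[:,2]-10.3)<1.5)&(abs(q[:,0])<27)&(q[:,1]>-49)&(q[:,1]<60); print("ext",np.percentile(q[e],[.5,99.5],0).round(1))
E
```

```text
t 19.35 q [-0.657  0.444  0.527  1.338 -0.216  1.413  0.716] p [0.6216 0.1536 0.2615] yawY 48.98 tilt [ 0.0055 -0.0033 -1.    ] F [-0.8 -2.  -0.2] w 0.0427 0.0
knob top 547 [  0.15185167 136.34292438  56.31632769]
green 1441 [-0.33114817 -1.76783361 10.39131233] ((0.4977531433105469, 0.15205001831054688), (73.4437484741211, 38.84414291381836), 89.6562728881836)
plate [-0.01   -0.0078  0.9999] [-0.27252043 -8.04831122 10.39918392] 2091
ext [[-23.9 -48.2   8.9]
 [ 25.   50.1  11.7]]
```

View pics/w12.png

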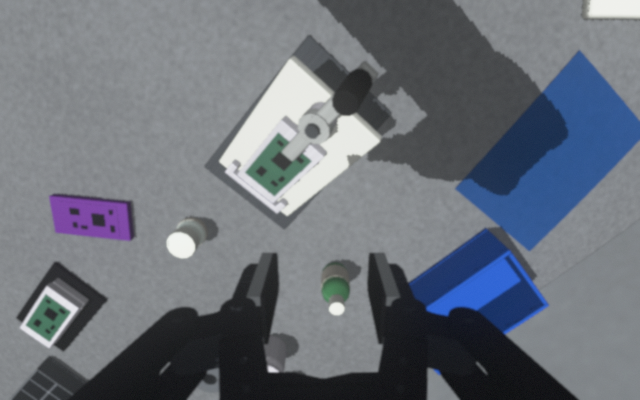

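The handle is closed: the knob is at bed x ≈ 0 (352,92) and the foot lies over the plate at (292,150). The plate is seated at (275,168), with its centre within 1 mm of the target, flat and board out. The other plates are still on the tray at (55,310).

```bash
python3 -c "
from bench import *
print(finish_job())"
```

```text
the job is handed in; nothing more can be done
None
```

The job is handed in: the top plate lies flat on the bed against the ledge, board out, with the handle closed over it. On the way down the plate briefly touched the hinge hub, without harm as far as I could measure; the judge's result wasn't shown.

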